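# Set up the finger-joint jig

### The job

Set up the finger-joint jig on the bench: lower (do not drop) the finned spacer into the jig's comb rack so that its fins go down between the rack's fins and it sits fully home, and let go of it. Then turn the knob on the sloping dial until its white pointer stands at the raised black index mark. Leave the index mark and the other things on the bench where they are.

Things in the scene. Friction and masses are not known exactly. Their poses are not given: they have to be found in the camera images.
- spacer: Finned spacer, 0.25 kg, aluminium with a dark steel grip rib, loose on the bench, standing on its fins. Origin: centre of its underside (fin tips), z up. Five fins 40 mm long in x, 6 thick, 26 deep, pitch 18 along y; a plate 40 (x) x 90 (y) at heights 26 to 36; on it the rib, 14 thick in x, 50 long in y, heights 36 to 72: pinch it across x. A half turn about z makes no difference.
- rack_seat (a point): Where the spacer's origin lies when it is fully home in the jig's comb rack, 16 mm above the bench. Axes are the jig's (x away from the robot, y left, z up; the fixed jig is turned by up to 0.25 rad); the spacer's x lies along this x, either way round.
- rack_top (a point): Centre of the comb rack's top, 26 mm above rack_seat, where the spacer's plate comes to rest. Four steel fins 7 mm thick, pitch 18 along y, between two 14 mm end cheeks: five gaps of 11 mm for the 6 mm fins. A lower lip along each long side (top 8 mm below this point) leaves the fins 4 mm play each way in x. Rack 60 (x) x 111 (y) mm overall. Axes as rack_seat.
- dial_centre (a point): Centre of the face of the round aluminium dial, 128 mm in diameter, on the jig's sloping console, 183 mm to the right (-y of the jig) of the rack. Its z is the knob's axis, pointing out of the dial and leaning 30 degrees from vertical to the right, away from the rack (-y of the jig); x points up the slope, to the left; y is level, towards the robot (-x of the jig).
- knob_grip (a point): Point on the knob's axis at the height to grip, 32 mm out from the dial face. Black knob: a round skirt 68 mm in diameter, up to 6 mm out, and on it a bar 52 mm long, 16 thick, from 6 to 44 mm out. Axes turn with the knob: x along the bar towards its pointer end, y across the bar (pinch along y), z outward.
- dial_knob (a joint): Knob angle in rad: 0 when the pointer stands straight up the slope (along the x of dial_centre), positive counter-clockwise as seen facing the dial; limits -1.6 and 1.6. It turns against light friction (about 0.06 N m) and stays where it is left.
- index (a joint): Angle in rad of the index mark around the dial, measured as for the knob: the knob is set when both angles are equal. The mark is clamped very stiffly.
- pointer_tip (a point): Outer end of the white pointer nib on the knob's skirt, 40 mm from the knob's axis, 4 mm out from the dial face. A white line on the bar's top points the same way.
- index_mark (a point): Where pointer_tip lies when the knob is set: 40 mm from the knob's axis towards the mark, 4 mm out from the dial face. The mark is a raised black block, 8 mm wide, 16 long, 4 high, just outside the pointer's circle (46 to 62 mm from the axis), amid thin black scale lines.
- jar: Bystander: closed clear jar, 64 mm in diameter, 85 mm tall, standing. Origin at the centre of its underside.
- carton: Bystander: cardboard carton 70 x 100 x 60 mm. Origin at the centre of its underside.
- wrench: Bystander: steel wrench lying flat. Origin on its underside.
Mind the look-alikes: they are no part of the job. There is more than one size of the spacer; the job needs the middle-sized.

How it is judged:
By the outcome, as a careful person would: the job done as asked, in the order asked, and still so for the second after the job is handed in, with the robot touching nothing.
It also fails if it takes over 48 s, if anything falls off the work surface, if the arm or the gripper's body presses on something with over 40 N, if the wrist force passes 120 N, or if a joint passes its speed limit or range.

### The arm

A 6-joint arm with a two-finger parallel gripper is mounted at the origin on the work surface. World frame = base frame: x ahead of the robot, y to its left, z up, the work surface at z = 0. Lengths are in m, angles in rad, forces in N, time in s.
With the tool pointing down it reaches from about 0.425 to 0.95 m from the base axis. Payload 14.7 kg.
Tool frame: the origin (TCP) lies on the centre line of the jaws, within the pads' length; the fingertips stand 14 mm ahead of it and the grasp point (between the pads) lies 5 mm behind it (arm.finger_overhang is the distance from the TCP to the fingertips, in m); z points along the fingers, y is the direction in which the jaws open and shut (so a half turn about z gives the same grasp; the last joint's range is limited). The gripper opens to 85 mm and grips with 20 to 120 N. Pads are 22 mm wide; open, the fingers measure 114 mm over their backs; the gripper's body (76 mm by 85 mm) begins 54 mm behind the grasp point. The pads swing forward as they close: fully open they stand 13 mm farther back than shut.
Start: joints at [-1.194, 0.48, 1.596, -0, 1.065, -0.047], TCP at [0.267, -0.592, 0.245] pointing down, gripper open.
Joint ranges: [-2.75, 2.75], [-0.82, 2.05], [0.23, 2.67], [-1.56, 4.7], [0.09, 2.69], [-2.92, 2.92]. Speed limits (rad/s): [1.89, 1.89, 2.39, 3.01, 3.01, 3.01].

### API

Orientations are given as a unit quaternion [w, x, y, z].
In Python, from cell import arm gives the robot as it stands.
- The arm moves only by the tool play_rows, never from a script. Its argument "plan" is a list that holds one entry, the list of rows, each a list of 7 numbers: the turn, a rotation vector about the tool's x, y, z in degrees, then the shift along the tool's x, y, z in mm, then the opening, from 0 (shut) to 1 (fully open). A call has 1 to 20 rows; each row is the pose to reach, as a shift and turn from the pose measured when the call began, along the tool's axes at that moment; what a row does not reach only later rows make up. A row lasts 1/12 s, in which the tool goes at most 41.7 mm and 7.16 degrees, less where a joint would pass 70% of its speed; a pose out of reach is approached as far as the arm can. A call with a gripper value outside its range is refused whole. The fingers move at their own pace and stop on an object; "squeeze" is the grip in N (left out, the last holds). Time passes only in rows, so rows that repeat a pose let the fingers close. It gives the time, the measured TCP pose, the force and the opening at its end, in the units of the state.
- arm.read_state(): the state, without advancing time (a new reading comes with each control period).
- arm.get_image(name): name is "scene" or "top"; returns (picture, depth): 400x640x3 uint8, red, green, blue; 400x640 float32, m along the optical axis (not along the pixel's ray), 0 where there is no reading.
- arm.calibration(name): a dict with "fovy" (degrees; the focal length in pixels is half the picture's height over the tangent of half this angle, whatever the lens; pixels are square), "cx", "cy" (the principal point, pixels), "k1" (the pictures are not rectified: a ray, as slopes to the right and down, at radius r is drawn at 1 + k1 r^2 times it, then the intrinsics apply), "rvec" (rotation vector, rad) and "tvec" (3), from world to camera coordinates, as OpenCV has them. Camera axes: x right, y down, z forward; pixel columns grow to the right and rows downward; lengths in m; the calibration is good to about 2 mm. A picture is of the moment at which its call begins. calibration takes no time and is no camera call.
- arm.hand_in(): hands the job in, once; it reports no verdict.
The state is a dict: "time": time; "q": joint angles; "joint_vel": joint speeds; "tau": joint torques, N m; "position": TCP position; "ee_rot": TCP orientation; "force": force on the tool from outside, world axes, zero at the start; "moment": the same for the moment, N m; "gripper_width": finger opening in m.
Only numpy, scipy, OpenCV 4.12 (cv2) and the standard library are available. Lean on these libraries where they do the work, as an engineer would, in place of code of your own. Each camera call takes 0.05 s, during which the arm holds its last target.

## Working session

There is one attempt and no reset: what is moved stays moved. The work goes in short steps, Python scripts to look and compute and a tool call to move; the robot and the scene stay as the last step left them, time stands still between calls to the robot, and variables do not carry over. Pictures are saved under pics/ and viewed, and the job is handed in when it is done.

Besides the shell and the picture viewer there is one more tool, called after "Emit:" by a JSON object that holds its "fn" and its "kwargs". play_rows: Moves the arm, as the interface text tells. Its arguments: {"type":"object","properties":{"plan":{"type":"array"},"squeeze":{"type":"number"}},"required":["plan"]}

```bash
ls; mkdir -p pics
cat > h.py <<'E'
import numpy as np, cv2
from cell import arm
from scipy.spatial.transform import Rotation as R
def K(c,H=400):
    f=H/2/np.tan(np.radians(c["fovy"])/2); return f
def grab(n,tag):
    im,d=arm.get_image(n); np.savez(f'pics/{tag}.npz',im=im,d=d); cv2.imwrite(f'pics/{tag}.png',im[:,:,::-1]); return im,d
def load(tag):
    z=np.load(f'pics/{tag}.npz'); return z['im'],z['d']
def cam(n):
    c=arm.calibration(n); f=K(c); M=np.array([[f,0,c['cx']],[0,f,c['cy']],[0,0,1.]])
    D=np.array([c['k1'],0,0,0,0.]); return M,D,np.array(c['rvec'],float),np.array(c['tvec'],float)
def rays(n,uv):
    M,D,r,t=cam(n); return cv2.undistortPoints(np.array(uv,float).reshape(-1,1,2),M,D).reshape(-1,2)
def unproj(n,uv,z):
    M,D,r,t=cam(n); p=rays(n,uv); z=np.atleast_1d(z); pc=np.c_[p*z[:,None],z]; Rm=cv2.Rodrigues(r)[0]
    return (pc-t)@Rm
def onplane(n,uv,h):
    M,D,r,t=cam(n); p=rays(n,uv); d=np.c_[p,np.ones(len(p))]; Rm=cv2.Rodrigues(r)[0]; dw=d@Rm; o=-t@Rm
    s=(h-o[2])/dw[:,2]; return o+dw*s[:,None]
def cloud(n,d):
    v,u=np.mgrid[:400,:640]; P=unproj(n,np.c_[u.ravel(),v.ravel()],d.ravel()).reshape(400,640,3); P[d==0]=np.nan; return P
def proj(n,X):
    M,D,r,t=cam(n); return cv2.projectPoints(np.array(X,float).reshape(-1,1,3),r,t,M,D)[0].reshape(-1,2)
E
python3 - <<'E'
from h import *
for n in('scene','top'):
    im,d=grab(n,n+'0'); c=arm.calibration(n); print(n,c, -np.array(c['tvec'])@cv2.Rodrigues(np.array(c['rvec']))[0])
s=arm.read_state(); print(s)
E
```

```text
pics
scene {'fovy': 47.17087374441905, 'cx': 318.6706106004691, 'cy': 199.54838303949066, 'k1': -0.05652797780885687, 'rvec': array([ 2.08657286,  0.83982459, -0.38806964]), 'tvec': array([-0.42331166, -0.1812242 ,  1.54978036])} [ 1.21580046 -0.70051451  0.80309575]
top {'fovy': 47.242813602936984, 'cx': 316.3238422888598, 'cy': 199.90390699534194, 'k1': 0.01795620541262848, 'rvec': array([ 2.18110219, -2.19454485,  0.07213159]), 'tvec': array([-0.01682942,  0.57117436,  1.27634744])} [ 0.48567375 -0.02015221  1.31122121]
{'time': 0.1, 'q': array([-1.19359256e+00,  4.80783397e-01,  1.59678457e+00,  7.79385749e-06,
        1.06514082e+00, -4.66113153e-02]), 'joint_vel': array([ 1.20611570e-03, -2.18284775e-03, -2.19108934e-03,  7.23653250e-04,
       -2.20574419e-04, -6.47909830e-05]), 'tau': array([ 2.34603795e-04, -9.52256155e+01, -4.31043756e+01, -3.32860900e-04,
        5.30213307e-03,  1.22567982e-07]), 'position': array([ 0.26719072, -0.59215614,  0.24473711]), 'ee_rot': array([-5.51021036e-04,  9.77631735e-01,  2.10323272e-01, -8.84651021e-05]), 'force': array([-0.62429594,  0.96436673, -0.307215  ]), 'moment': array([ 0.02383769, -0.00230457,  0.02163242]), 'gripper_width': 0.08549336546786432}
```

View pics/scene0.png

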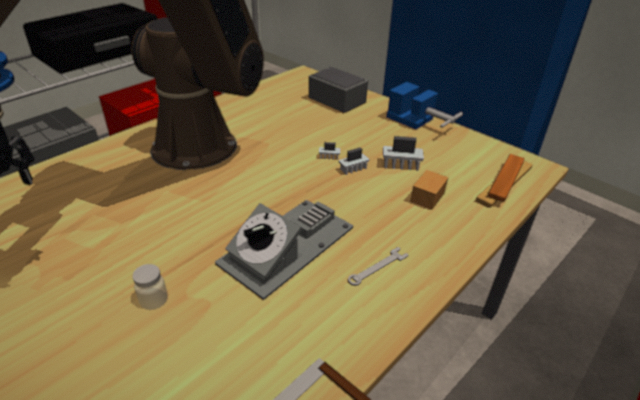

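View pics/top0.png

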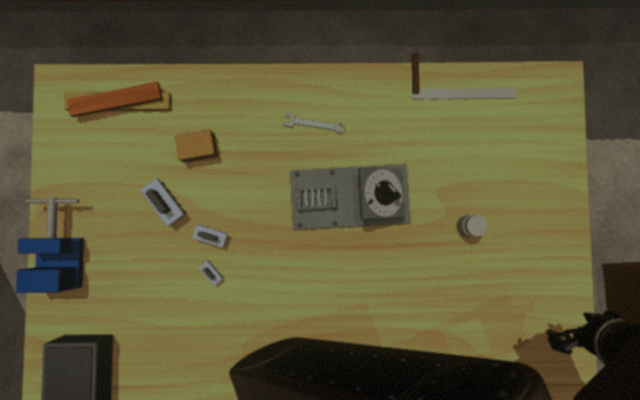

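Candidates for the spacer in the top view are large (162,203), middle (210,237) and small (211,273). The one at (210,237) should be the middle-sized 90 mm plate. I'll check this with metric sizes and an enlarged crop.

Run:
```python
from h import *
im,d=load('top0')
a=cv2.resize(im[165:295,130:260],(590,590),interpolation=cv2.INTER_CUBIC); b=im[155:240,280:420]
cv2.imwrite('pics/cropA.png',cv2.convertScaleAbs(a[:,:,::-1],alpha=1.4))
cv2.imwrite('pics/cropB.png',cv2.convertScaleAbs(cv2.resize(b,(798,484),interpolation=cv2.INTER_CUBIC)[:,:,::-1],alpha=1.4))
s,_=load('scene0'); cv2.imwrite('pics/cropC.png',cv2.convertScaleAbs(cv2.resize(s[190:305,205:365],(800,575),interpolation=cv2.INTER_CUBIC)[:,:,::-1],alpha=1.2))
P=cloud('top',d)
for (u,v) in [(162,203),(210,237),(211,273),(100,150),(318,215),(382,190),(350,180),(473,226)]:
    print(u,v,np.round(P[v,u],4))
# spacers: segment by height >0.015
for (u,v,w) in [(162,203,34),(210,237,24),(211,273,18)]:
    Q=P[v-w:v+w,u-w:u+w]; m=(Q[...,2]>0.012)
    n,l,st,ce=cv2.connectedComponentsWithStats(m.astype(np.uint8)); k=l[w,w]
    X=Q[l==k]; r=cv2.minAreaRect(X[:,:2].astype(np.float32)); print(r, np.percentile(X[:,2],[5,50,95,99]),len(X))
```

```text
162 203 [0.5599 0.3876 0.1022]
210 237 [0.469  0.2676 0.0702]
211 273 [0.3697 0.2711 0.0388]
100 150 [0.7197 0.6006 0.0036]
318 215 [ 0.5282 -0.0248  0.0198]
382 190 [ 0.5904 -0.194   0.107 ]
350 180 [ 0.6277 -0.1167  0.014 ]
473 226 [ 0.4942 -0.4373  0.0883]
((0.5680457353591919, 0.4070029854774475), (0.12930482625961304, 0.05897245928645134), 37.31888198852539) [0.04113285 0.05155338 0.10237544 0.10507983] 1047
((0.47319358587265015, 0.2772769033908844), (0.09046425670385361, 0.040036529302597046), 72.07334899902344) [0.03124093 0.03655652 0.07323708 0.07609681] 471
((0.3693503141403198, 0.2760569155216217), (0.07030895352363586, 0.032866090536117554), 40.79984664916992) [0.02198356 0.02790945 0.05572057 0.0574801 ] 307
```

View pics/cropA.png

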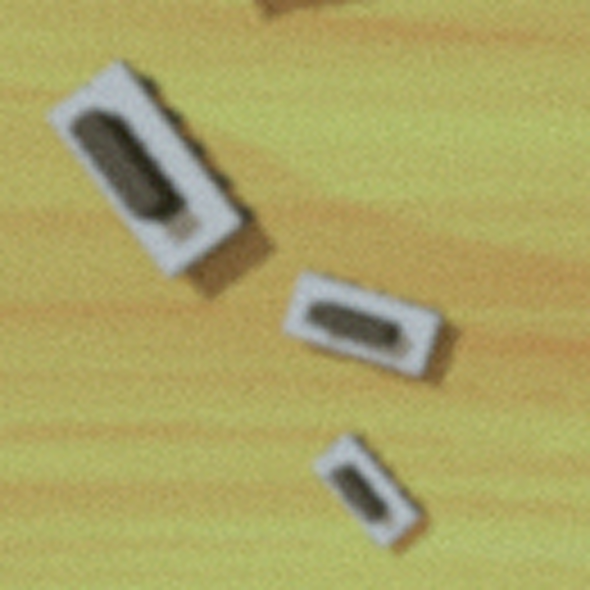

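View pics/cropB.png

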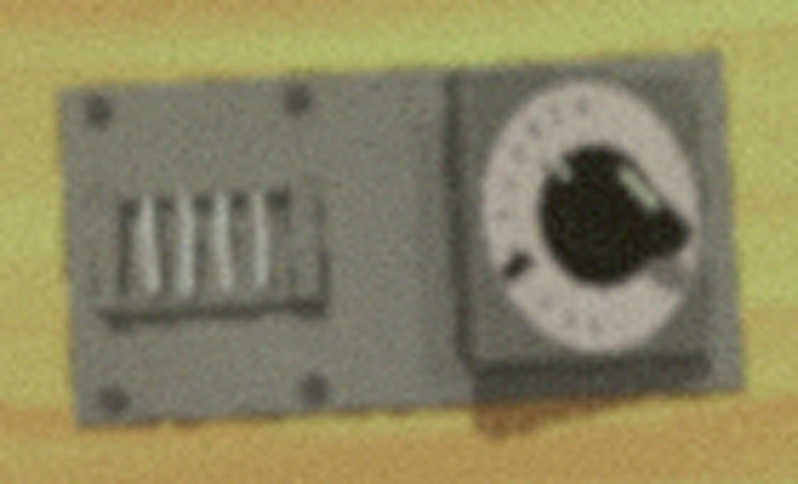

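View pics/cropC.png

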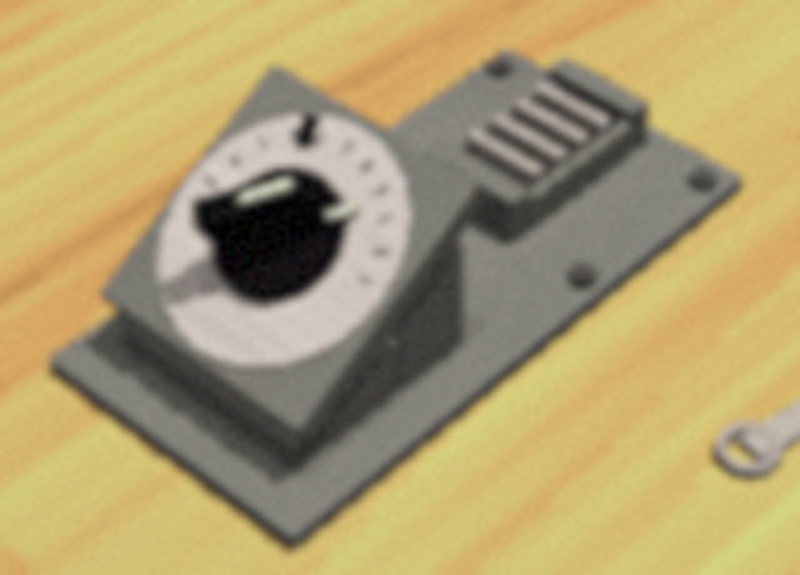

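The middle spacer measures 90 x 40 mm with its top at about 73 mm, so it is the one at (210,237). The others are 129 x 59 and 70 x 33. Next I'll rectify both views onto known planes to locate the rack, spacer and dial.

```bash
cat >> h.py <<'E'
def rect(n,im,o,ex,ey,half,step):
    # image of plane through o spanned by ex (to right), ey (down); half=(hx,hy)
    xs=np.arange(-half[0],half[0],step); ys=np.arange(-half[1],half[1],step)
    X,Y=np.meshgrid(xs,ys); W=np.array(o)+X[...,None]*ex+Y[...,None]*ey
    uv=proj(n,W.reshape(-1,3)).reshape(X.shape+(2,)).astype(np.float32)
    return cv2.remap(im,uv[...,0],uv[...,1],cv2.INTER_CUBIC)
E
python3 - <<'E'
from h import *
ex=np.array([0,-1,0.]);ey=np.array([-1,0,0.])  # right=-y, down=-x
out=[]
for n in('top','scene'):
    im,d=load(n+'0')
    a=rect(n,im,[0.565,-0.01,0.042],ex,ey,(.08,.06),.0004)
    b=rect(n,im,[0.473,0.277,0.036],ex,ey,(.08,.06),.0004)
    out.append(np.hstack([a,b]))
o=np.vstack(out); 
for i in range(2):
  for j in range(2): cv2.drawMarker(o,(200+400*j,150+300*i),(255,0,0),cv2.MARKER_CROSS,20)
cv2.imwrite('pics/rect1.png',cv2.convertScaleAbs(o[:,:,::-1],alpha=1.4))
# dial plane from depth
im,d=load('top0');P=cloud('top',d)
sub=P[165:225,362:406].reshape(-1,3); g=im[165:225,362:406].reshape(-1,3)
m=(g.min(1)>110); X=sub[m]; print(m.sum())
for it in range(5):
    c=X.mean(0); U,S,V=np.linalg.svd(X-c); nrm=V[2]*np.sign(V[2][2]); r=(X-c)@nrm; X=X[abs(r)<.004]
print('dial plane',c,nrm,'tilt',np.degrees(np.arccos(nrm[2])),'yaw',np.arctan2(nrm[0],-nrm[1]),len(X))
# base plate z & table
print(np.nanmedian(P[205:225,340:356,2]),np.nanmedian(P[300:320,250:350,2]))
E
```

```text
22
dial plane [ 0.56981539 -0.20403629  0.08658357] [ 0.02554566 -0.48332371  0.87506892] tilt 28.94686673922715 yaw 0.052805016228462384 21
0.011309657293189047 -0.0007666944386359499
```

View pics/rect1.png

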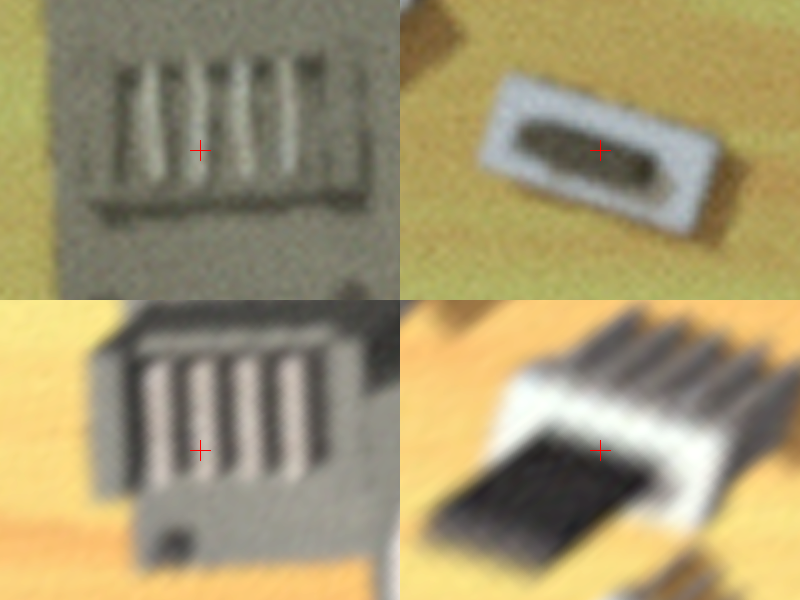

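```bash
cat >> h.py <<'E'
def jig(yaw): return np.array([np.cos(yaw),np.sin(yaw),0]),np.array([-np.sin(yaw),np.cos(yaw),0])
def dialframe(yaw):
    jx,jy=jig(yaw); z=np.cos(np.pi/6)*np.array([0,0,1.])-np.sin(np.pi/6)*jy
    x=np.cos(np.pi/6)*jy+np.sin(np.pi/6)*np.array([0,0,1.]); y=-jx
    return x,y,z
E
python3 - <<'E'
from h import *
from scipy.optimize import minimize
# base plate yaw, top view
im,d=load('top0')
ex=np.array([0,-1,0.]);ey=np.array([-1,0,0.])
a=rect('top',im,[0.57,-0.08,0.012],ex,ey,(.2,.12),.0005)
hsv=cv2.cvtColor(a,cv2.COLOR_RGB2HSV); m=((hsv[...,1]<75)).astype(np.uint8)
m=cv2.morphologyEx(m,cv2.MORPH_OPEN,np.ones((9,9)));m=cv2.morphologyEx(m,cv2.MORPH_CLOSE,np.ones((25,25)))
cs,_=cv2.findContours(m,0,2); c=max(cs,key=cv2.contourArea); r=cv2.minAreaRect(c); print('base',r, 'centre', .57-(r[0][1]-240)*.0005, -.08-(r[0][0]-400)*.0005)
# stripe template in jig axes
def tmpl(X,Y):
    t=np.zeros_like(X)
    for k in(-1.5,-.5,.5,1.5): t+=1/(1+np.exp((abs(Y-k*.018)-.0035)/.0007))
    return t/(1+np.exp((abs(X)-.022)/.0007))
ys,xs=np.mgrid[-.045:.045:.0007,-.034:.034:.0007]
T=tmpl(xs,ys)
for n in('top','scene'):
    im,_=load(n+'0'); g=im.astype(np.float32).mean(2)
    def f(p,L=.022):
        jx,jy=jig(p[2]); W=np.array([p[0],p[1],.042])+xs[...,None]*jx+ys[...,None]*jy
        uv=proj(n,W.reshape(-1,3)).reshape(xs.shape+(2,)).astype(np.float32)
        I=cv2.remap(g,uv[...,0],uv[...,1],cv2.INTER_LINEAR); w=(abs(ys)<.04)
        return -np.corrcoef(I[w],T[w])[0,1]
    best=None
    for x0 in(.572,.577,.582):
        r=minimize(f,[x0,-.019,.05],method='Nelder-Mead',options=dict(initial_simplex=[[x0,-.019,.05],[x0+.003,-.019,.05],[x0,-.016,.05],[x0,-.019,.09]]))
        if best is None or r.fun<best.fun: best=r
    print(n,best.x,best.fun)
# dial views
yaw=.055; jx,jy=jig(yaw); rc=np.array([.5772,-.019,.042]); dx,dy,dz=dialframe(yaw)
C=rc-.183*jy; C[2]=.0872; out=[]
for n in('top','scene'):
    im,_=load(n+'0')
    row=[]
    for h in(0,.004):
        b=rect(n,im,C+h*dz,dx,-dy,(.08,.08),.0004); b=np.ascontiguousarray(b)
        # right = dial x (angle 0), up = dial y => ccw standard
        if h==0: cv2.circle(b,(200,200),160,(255,0,0),1)
        else: cv2.circle(b,(200,200),100,(0,255,0),1)
        row.append(b)
    out.append(np.hstack(row))
o=np.vstack(out)[:, :]; o=cv2.resize(o,(600,600)); cv2.imwrite('pics/dial1.png',cv2.convertScaleAbs(o[:,:,::-1],alpha=1.3))
E
```

```text
base ((472.56298828125, 217.70851135253906), (338.2535095214844, 669.6688232421875), 87.24750518798828) centre 0.5811457443237305 -0.116281494140625
top [ 0.57621434 -0.01750562  0.0303347 ] -0.8055136441309813
scene [ 0.57639047 -0.0203466   0.03399983] -0.7048977672864769
```

View pics/dial1.png

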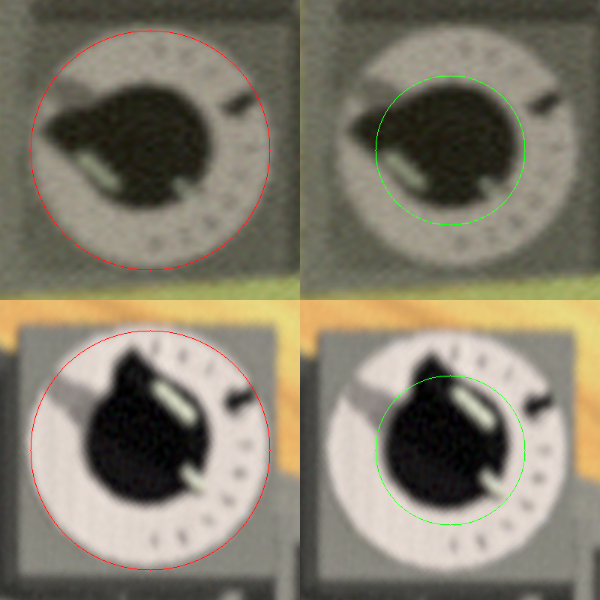

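Both views put the dial circle within a millimetre or two of the prediction. The pointer is at about -42° and the index at about +27°. I'll now refine the yaw, dial centre and spacer pose.

Run:
```python
from h import *
from scipy.optimize import minimize
yaw=.045; jx,jy=jig(yaw); rc=np.array([.5763,-.0189,.042]); dx,dy,dz=dialframe(yaw)
C=rc-.183*jy; C[2]=.0872; print('pred C',C)
for n in('top','scene'):
    im,_=load(n+'0'); 
    b=rect(n,im,C,dx,-dy,(.08,.08),.0004).astype(np.float32)
    g=cv2.GaussianBlur(b.mean(2),(0,0),2)
    pts=[]
    for a in np.arange(0,2*np.pi,.05):
        rr=np.arange(140,180,.5); p=np.array([[200+r*np.cos(a),200-r*np.sin(a)] for r in rr],np.float32)
        v=cv2.remap(g,p[:,:1],p[:,1:],cv2.INTER_LINEAR).ravel(); k=np.argmin(np.gradient(v)); pts.append(p[k])
    pts=np.array(pts)
    for _ in range(4):
        A=np.c_[2*pts,np.ones(len(pts))]; s=np.linalg.lstsq(A,(pts**2).sum(1),rcond=None)[0]; R0=np.sqrt(s[2]+s[0]**2+s[1]**2)
        e=abs(np.hypot(*(pts-s[:2]).T)-R0); pts=pts[e<3.5] if len(pts)>30 else pts
    off=(s[:2]-200)*.0004; Cn=C+off[0]*dx-off[1]*dy
    print(n,'radius',R0*.0004,'centre in-plane off(mm)',off*1000,'->',Cn,len(pts))
    # spacer plate rect
    ex=np.array([0,-1,0.]);ey=np.array([-1,0,0.])
    q=rect(n,im,[0.473,0.277,0.036],ex,ey,(.065,.06),.0004)
    hsv=cv2.cvtColor(q,cv2.COLOR_RGB2HSV); 
    m=((hsv[...,1]<60)&(hsv[...,2]>(110 if n=='top' else 150))).astype(np.uint8)
    m=cv2.morphologyEx(m,cv2.MORPH_OPEN,np.ones((5,5))); 
    cs,_=cv2.findContours(m,0,2); c=max(cs,key=cv2.contourArea); r=cv2.minAreaRect(c)
    print(' spacer', r[1][0]*.4,r[1][1]*.4,r[2],.473-(r[0][1]-150)*.0004,.277-(r[0][0]-162.5)*.0004)
```

```text
pred C [ 0.58453222 -0.20171474  0.0872    ]
top radius 0.06407054451476152 centre in-plane off(mm) [0.02856992 0.52619765] -> [ 0.58505677 -0.20166636  0.08721428] 104
 spacer 89.66449584960938 41.430581665039064 17.447189331054688 0.47269956054687495 0.2788258544921875
scene radius 0.06381957702367785 centre in-plane off(mm) [-1.51700263  0.18611372] -> [ 0.58477725 -0.2030188   0.0864415 ] 121
 spacer 90.63726806640625 40.05981140136719 18.157264709472656 0.47218031616210937 0.27586129150390626
```

```bash
cat >> h.py <<'E'
def Rdown(th):  # tool y heading th (deg), z down
    t=np.radians(th); y=np.array([np.cos(t),np.sin(t),0]); z=np.array([0,0,-1.]); return np.c_[np.cross(y,z),y,z]
def cur():
    s=arm.read_state(); q=s['ee_rot']; return np.array(s['position']),R.from_quat([q[1],q[2],q[3],q[0]]).as_matrix(),s
def delta(p,Rt,base=None):
    p0,R0,s=cur() 
    rv=R.from_matrix(R0.T@Rt).as_rotvec(degrees=True); sh=(R0.T@(np.array(p)-p0))*1000
    print('turn',np.round(rv,2),'shift',np.round(sh,1)); return rv,sh
E
python3 - <<'E'
from h import *
delta([.60,-.15,.25],Rdown(5)); delta([.4724,.2773,.17],Rdown(-17.8))
E
```

```text
turn [-5.000e-02 -4.000e-02 -7.072e+01] shift [ 485.2 -266.2   -4.9]
turn [-6.000e-02 -3.000e-02 -4.792e+01] shift [ 544.6 -708.1   75.6]
```

Emit:
{"fn": "play_rows", "kwargs": {"plan": [[[0, 0, -7, 38, -21, 0, 1], [0, 0, -14, 76, -42, 0, 1], [0, 0, -21, 114, -62, 0, 1], [0, 0, -28, 152, -83, 0, 1], [0, 0, -35, 190, -104, 0, 1], [0, 0, -42, 228, -125, 0, 1], [0, 0, -48, 266, -146, 0, 1], [0, 0, -48, 304, -167, 0, 1], [0, 0, -48, 342, -188, 0, 1], [0, 0, -48, 380, -208, 0, 1], [0, 0, -48, 418, -230, 0, 1], [0, 0, -48, 456, -250, 0, 1], [0, 0, -48, 485, -270, 0, 1], [0, 0, -48, 490, -310, 10, 1], [0, 0, -48, 495, -350, 10, 1], [0, 0, -48, 500, -390, 10, 1], [0, 0, -48, 505, -430, 10, 1], [0, 0, -48, 510, -470, 10, 1], [0, 0, -48, 515, -510, 10, 1], [0, 0, -48, 520, -550, 20, 1]]]}}

```text
time: 1.77
position: [0.5153, 0.1229, 0.2269]
ee_rot: [-0.0, 0.808, 0.59, 0.001]
force: [1.7, 1.2, -0.4]
gripper_width: 0.0854
```

Run:
```python
from h import *
p,Rm,s=cur(); print(p,s['time'],s['q'])
delta([.4724,.2773,.15],Rdown(-17.8));delta([.4724,.2773,.056],Rdown(-17.8))
```

```text
[0.51532558 0.12293391 0.22693901] 1.7667 [1.76197338e-01 3.33526615e-01 1.89280958e+00 1.41497514e-03
 9.13443367e-01 4.84721260e-01]
turn [ 0.06 -0.11  0.07] shift [133.8 -88.   77.1]
turn [ 0.06 -0.11  0.07] shift [133.7 -88.1 171.1]
```

Emit:
{"fn": "play_rows", "kwargs": {"plan": [[[0, -0.1, 0, 33, -22, 15, 1], [0, -0.1, 0, 67, -44, 30, 1], [0, -0.1, 0, 100, -66, 50, 1], [0, -0.1, 0, 134, -88, 70, 1], [0, -0.1, 0, 134, -88, 75, 1], [0, -0.1, 0, 134, -88, 75, 1], [0, -0.1, 0, 134, -88, 75, 1]]]}}

```text
time: 2.35
position: [0.4719, 0.2775, 0.1516]
ee_rot: [0.0, 0.807, 0.59, -0.0]
force: [-0.2, -0.7, 0.7]
gripper_width: 0.0855
```

Run:
```python
from h import *
im,_=grab('scene','s1'); im2,_=grab('top','t1')
o=np.hstack([cv2.resize(im[100:200,300:440],(400,286)),cv2.resize(im2[180:320,140:300],(400,350))[:286]])
cv2.imwrite('pics/v1.png',cv2.convertScaleAbs(o[:,:,::-1],alpha=1.3))
p,Rm,s=cur(); print(p,s['time'],s['joint_vel'])
delta([.4724,.2773,.056],Rdown(-17.8))
```

```text
[0.47300117 0.27664303 0.15258201] 2.45 [-0.01314311 -0.01052209 -0.0020626  -0.00029451 -0.0019807   0.00322426]
turn [ 0.09 -0.01  0.04] shift [ 0.4 -0.9 96.6]
```

View pics/v1.png

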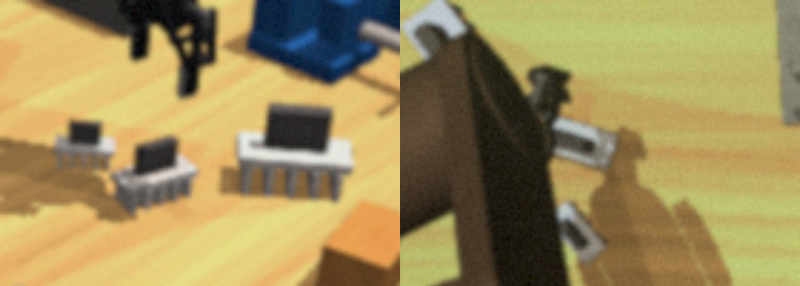

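The scene crop shows the open jaws (fingers near 140,40 and 187,80) above the middle spacer, whose rib is near (157,157). Descending now.

Emit:
{"fn": "play_rows", "kwargs": {"plan": [[[0, 0, 0, 0, -1, 25, 1], [0, 0, 0, 0, -1, 50, 1], [0, 0, 0, 0, -1, 70, 1], [0, 0, 0, 0, -1, 85, 1], [0, 0, 0, 0, -1, 96, 1], [0, 0, 0, 0, -1, 96, 1], [0, 0, 0, 0, -1, 96, 1], [0, 0, 0, 0, -1, 96, 0], [0, 0, 0, 0, -1, 96, 0], [0, 0, 0, 0, -1, 96, 0], [0, 0, 0, 0, -1, 96, 0], [0, 0, 0, 0, -1, 96, 0], [0, 0, 0, 0, -1, 96, 0], [0, 0, 0, 0, -1, 96, 0], [0, 0, 0, 0, -1, 96, 0], [0, 0, 0, 0, -1, 96, 0], [0, 0, 0, 0, -1, 96, 0]]], "squeeze": 50}}

```text
time: 3.87
position: [0.4722, 0.277, 0.0568]
ee_rot: [0.001, 0.808, 0.59, 0.001]
force: [-0.9, 0.2, 5.7]
gripper_width: 0.0137
```

Run:
```python
from h import *
im,_=grab('scene','s2')
cv2.imwrite('pics/v2.png',cv2.convertScaleAbs(cv2.resize(im[80:200,300:440],(700,600))[:,:,::-1],alpha=1.3))
p,Rm,s=cur(); print(p,s['time'],s['gripper_width'],s['force'])
```

```text
[0.47222787 0.27703505 0.05677062] 3.9167 0.012976767662408968 [-1.7530565   0.17292992  5.57990598]
```

View pics/v2.png

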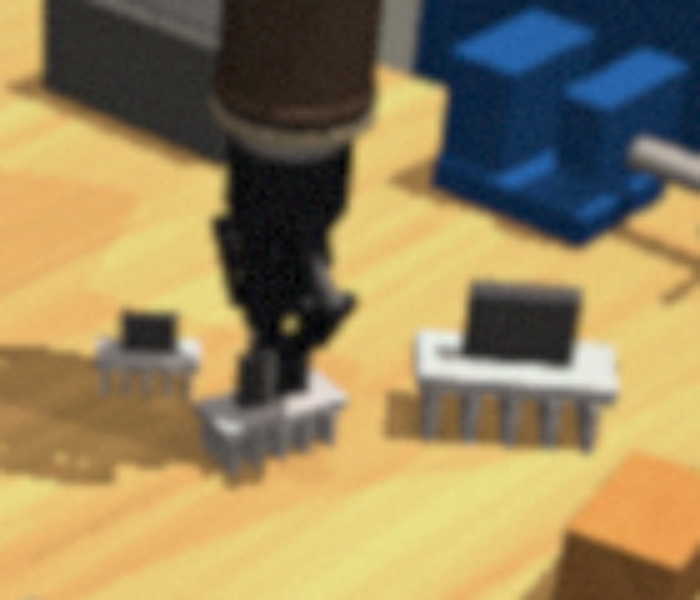

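The gripper holds 13 mm on the 14 mm rib, so the grip is good. Next I lift.

Emit:
{"fn": "play_rows", "kwargs": {"plan": [[[0, 0, 0, 0, 0, -20, 0], [0, 0, 0, 0, 0, -50, 0], [0, 0, 0, 0, 0, -80, 0], [0, 0, 0, 0, 0, -105, 0], [0, 0, 0, 0, 0, -105, 0]]]}}

```text
time: 4.33
position: [0.4741, 0.2781, 0.1661]
ee_rot: [0.001, 0.808, 0.59, 0.004]
force: [1.1, 1.2, -0.8]
gripper_width: 0.0131
```

Run:
```python
from h import *
p,Rm,s=cur(); print(p,s['time'],s['gripper_width'],s['force'])
delta([.576,-.019,.15],Rdown(2.7))
```

```text
[0.47407621 0.27812553 0.16607736] 4.3333 0.013092919929158585 [ 1.06347991  1.20613593 -0.80683026]
turn [  0.39  -0.21 -20.45] shift [-252.   187.6   16. ]
```

Emit:
{"fn": "play_rows", "kwargs": {"plan": [[[0, 0, -2, -21, 15, 0, 0], [0, 0, -4, -46, 34, 0, 0], [0, 0, -6, -71, 53, 0, 0], [0, 0, -8, -97, 72, 0, 0], [0, 0, -11, -123, 91, 0, 0], [0, 0, -14, -149, 111, 0, 0], [0, 0, -16, -175, 130, 4, 0], [0, 0, -18, -200, 149, 8, 0], [0.2, -0.1, -20, -222, 166, 12, 0], [0.4, -0.2, -20.5, -240, 179, 16, 0], [0.4, -0.2, -20.5, -252, 187.5, 16, 0], [0.4, -0.2, -20.5, -252, 187.5, 16, 0], [0.4, -0.2, -20.5, -252, 187.5, 16, 0], [0.4, -0.2, -20.5, -252, 187.5, 16, 0]]]}}

```text
time: 5.5
position: [0.5754, -0.0183, 0.1498]
ee_rot: [-0.0, 0.69, 0.724, -0.0]
force: [-0.5, -0.5, -2.5]
gripper_width: 0.0127
```

Run:
```python
from h import *
im,_=grab('scene','s3'); im2,_=grab('top','t3')
o=np.hstack([cv2.resize(im[130:270,230:370],(560,560)),]); 
cv2.imwrite('pics/v3.png',cv2.convertScaleAbs(o[:,:,::-1],alpha=1.3))
cv2.imwrite('pics/v3t.png',cv2.convertScaleAbs(cv2.resize(im2[150:250,240:380],(784,560))[:,:,::-1],alpha=1.3))
p,Rm,s=cur(); print(p,s['time'],s['gripper_width'],s['joint_vel'])
delta([.576,-.019,.0728],Rdown(2.7))
```

```text
[ 0.57553316 -0.01798916  0.15004944] 5.6 0.013248155819014595 [ 0.0015119  -0.00013627 -0.0037791  -0.00158768  0.00146604 -0.00350189]
turn [-0.03 -0.02  0.1 ] shift [-1.1  0.5 77.2]
```

View pics/v3.png

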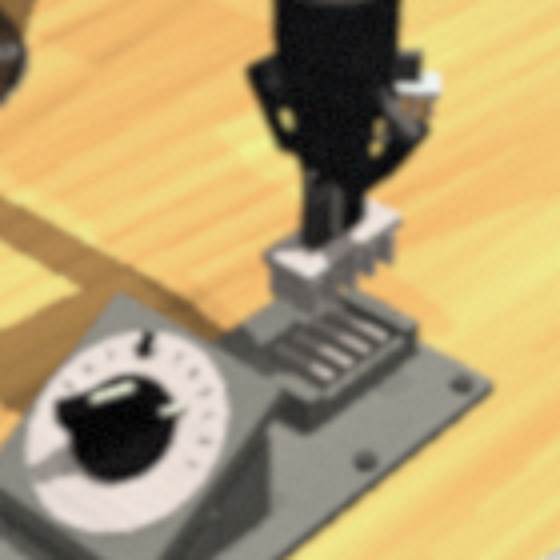

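View pics/v3t.png

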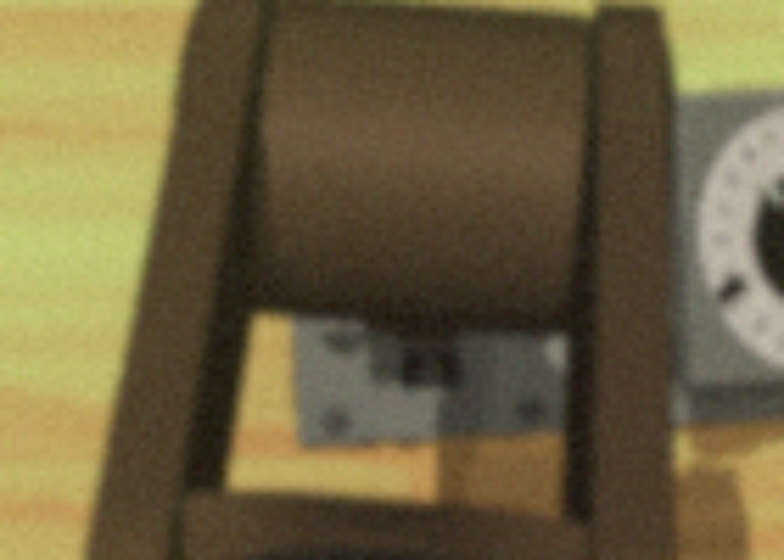

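In the scene view the spacer hangs level above the rack, with its plate at crop (335,245) and the rack at (345,355). The arm hides the top view. I'll check alignment by rectifying the plate and rack planes in jig axes.

Run:
```python
from h import *
im,_=load('s3'); jx,jy=jig(.047); p,_,_=cur(); print(p)
o=[]
for z in(p[2]-.0568+.036,.042):
    c=np.array([.576,-.019,z]); a=rect('scene',im,c,-jy,-jx,(.07,.05),.00025); a=np.ascontiguousarray(a)
    cc=(280,200)
    if z>.1: 
        cv2.rectangle(a,(280-180,200-80),(280+180,200+80),(255,0,0),1)
    else:
        for k in(-1.5,-.5,.5,1.5): cv2.rectangle(a,(int(280+k*72-14),200-88),(int(280+k*72+14),200+88),(255,0,0),1)
    o.append(a)
o=cv2.resize(np.vstack(o),(420,600)); cv2.imwrite('pics/v4.png',cv2.convertScaleAbs(o[:,:,::-1],alpha=1.3))
```

```text
[ 0.57553316 -0.01798916  0.15004944]
```

View pics/v4.png

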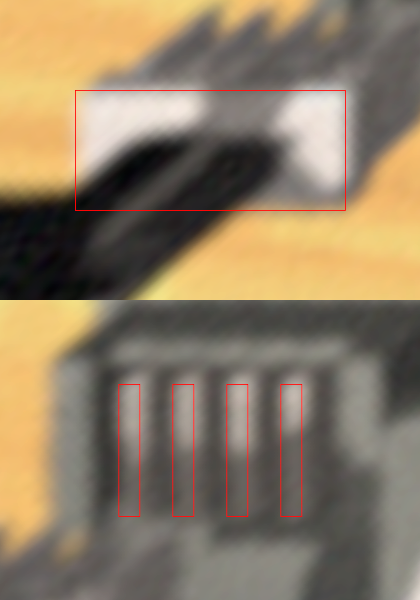

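Emit:
{"fn": "play_rows", "kwargs": {"plan": [[[0, 0, 0, -0.3, 0.5, 12, 0], [0, 0, 0, -0.3, 0.5, 25, 0], [0, 0, 0, -0.3, 0.5, 36, 0], [0, 0, 0, -0.3, 0.5, 43, 0], [0, 0, 0, -0.3, 0.5, 48, 0], [0, 0, 0, -0.3, 0.5, 52, 0], [0, 0, 0, -0.3, 0.5, 56, 0], [0, 0, 0, -0.3, 0.5, 60, 0], [0, 0, 0, -0.3, 0.5, 60, 0]]]}}

```text
time: 6.35
position: [0.5758, -0.0182, 0.0895]
ee_rot: [-0.0, 0.69, 0.724, -0.0]
force: [-1.0, -0.0, -2.7]
gripper_width: 0.013
```

Run:
```python
from h import *
im,_=grab('scene','s5')
cv2.imwrite('pics/v5.png',cv2.convertScaleAbs(cv2.resize(im[160:260,260:370],(660,600))[:,:,::-1],alpha=1.3))
p,Rm,s=cur(); print(p,s['time'],s['gripper_width'],s['force'],s['moment'])
```

```text
[ 0.57592903 -0.01824575  0.08986005] 6.4 0.013028922778019777 [-0.74419409  0.02728957 -2.06900691] [-0.04501137 -0.04180365  0.00913502]
```

View pics/v5.png

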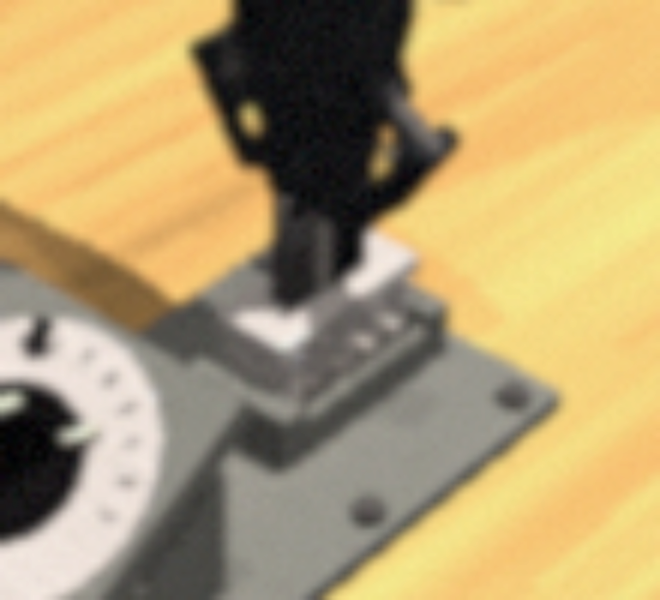

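The fins are entering the gaps with no contact force: only the weight of about 2.5 N shows, and the plate in the crop sits near (330,290) with the fins inside the rack. I'll continue down the last 17 mm.

Emit:
{"fn": "play_rows", "kwargs": {"plan": [[[0, 0, 0, 0, 0, 4, 0], [0, 0, 0, 0, 0, 8, 0], [0, 0, 0, 0, 0, 11, 0], [0, 0, 0, 0, 0, 13, 0], [0, 0, 0, 0, 0, 15, 0], [0, 0, 0, 0, 0, 16, 0], [0, 0, 0, 0, 0, 17, 0], [0, 0, 0, 0, 0, 17, 0]]]}}

```text
time: 7.07
position: [0.576, -0.0183, 0.0729]
ee_rot: [-0.0, 0.69, 0.724, -0.0]
force: [-0.1, -0.4, -2.3]
gripper_width: 0.0126
```

Run:
```python
from h import *
p,Rm,s=cur(); print(p,s['time'],s['gripper_width'],s['force'],s['moment'])
```

```text
[ 0.57595729 -0.01827691  0.07288361] 7.0667 0.012640223961887567 [-0.08120559 -0.37949852 -2.25886859] [ 0.01882169 -0.03631979  0.03742482]
```

Emit:
{"fn": "play_rows", "kwargs": {"plan": [[[0, 0, 0, 0, 0, 0.5, 0], [0, 0, 0, 0, 0, 1, 0], [0, 0, 0, 0, 0, 1, 0], [0, 0, 0, 0, 0, 1, 0]]]}}

```text
time: 7.4
position: [0.576, -0.0183, 0.0727]
ee_rot: [-0.0, 0.69, 0.724, -0.0]
force: [-6.1, 1.5, 15.5]
gripper_width: 0.0132
```

Emit:
{"fn": "play_rows", "kwargs": {"plan": [[[0, 0, 0, 0, 0, 0.5, 0], [0, 0, 0, 0, 0, 1, 0], [0, 0, 0, 0, 0, 1, 0], [0, 0, 0, 0, 0, 1, 0]]]}}

```text
time: 7.73
position: [0.576, -0.0183, 0.0727]
ee_rot: [-0.0, 0.69, 0.724, 0.0]
force: [-6.9, -0.2, 19.7]
gripper_width: 0.0132
```

The spacer is seated: it stopped at TCP z = 0.0727 against an expected 0.0728, with an upward reaction of 16–20 N. I'll relax, release and raise.

Emit:
{"fn": "play_rows", "kwargs": {"plan": [[[0, 0, 0, 0, 0, 0, 0], [0, 0, 0, 0, 0, 0, 0.3], [0, 0, 0, 0, 0, 0, 0.6], [0, 0, 0, 0, 0, 0, 0.8], [0, 0, 0, 0, 0, 0, 0.8], [0, 0, 0, 0, 0, 0, 0.8], [0, 0, 0, 0, 0, 0, 0.8], [0, 0, 0, 0, 0, -15, 0.8], [0, 0, 0, 0, 0, -40, 0.8], [0, 0, 0, 0, 0, -75, 0.8], [0, 0, 0, 0, 0, -110, 1], [0, 0, 0, 0, 0, -145, 1], [0, 0, 0, 0, 0, -145, 1]]]}}

```text
time: 8.82
position: [0.579, -0.0185, 0.2242]
ee_rot: [0.003, 0.69, 0.724, 0.003]
force: [2.3, 0.4, 0.7]
gripper_width: 0.0852
```

Run:
```python
from h import *
im,d=grab('scene','s6')
cv2.imwrite('pics/v6.png',cv2.convertScaleAbs(cv2.resize(im[170:310,205:375],(728,600))[:,:,::-1],alpha=1.3))
p,Rm,s=cur(); print(p,s['time'],s['gripper_width'],s['q'])
jx,jy=jig(.047); a=np.ascontiguousarray(rect('scene',im,np.array([.576,-.019,.052]),-jy,-jx,(.07,.05),.00025))
cv2.rectangle(a,(100,120),(460,280),(255,0,0),1); cv2.imwrite('pics/v6b.png',a[:,:,::-1])
```

```text
[ 0.57802992 -0.01844284  0.22144622] 8.8667 0.08569543414936028 [-8.44364082e-02  4.03020799e-01  1.79528727e+00  2.48699214e-04
  9.36690256e-01 -1.33432705e-01]
```

View pics/v6.png

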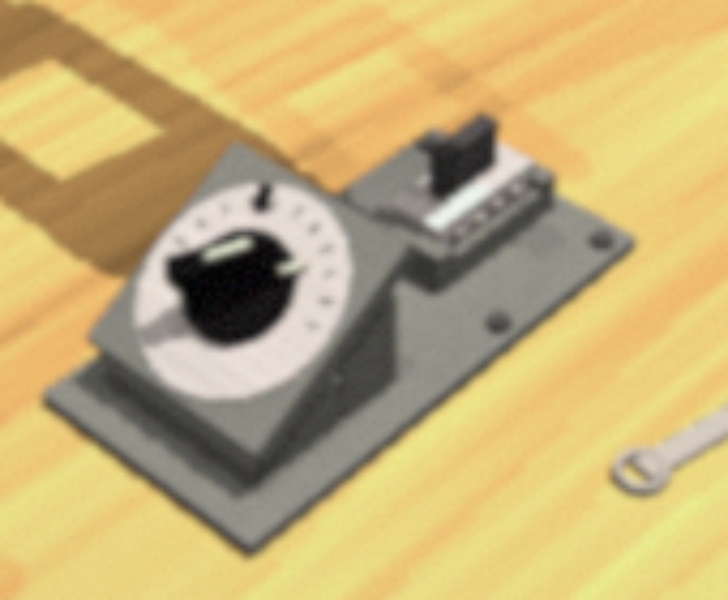

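View pics/v6b.png

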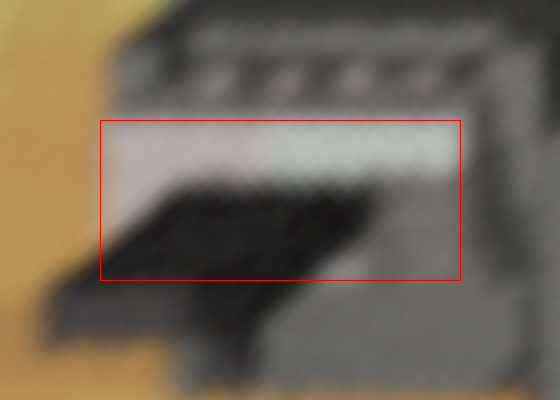

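The spacer is home: the plate is level and matches the 52 mm plane outline within about 1 mm, with the rib upright. Next I'll measure the dial angles precisely.

```bash
cat > ang.py <<'E'
from h import *
def polar(n,im,C,yaw,h=.004):
    dx,dy,dz=dialframe(yaw)
    A=np.radians(np.arange(-100,100,.5)); r=np.arange(.028,.066,.0005)
    AA,RR=np.meshgrid(A,r); W=C+h*dz+(RR*np.cos(AA))[...,None]*dx+(RR*np.sin(AA))[...,None]*dy
    uv=proj(n,W.reshape(-1,3)).reshape(AA.shape+(2,)).astype(np.float32)
    return np.degrees(A),r,cv2.remap(im,uv[...,0],uv[...,1],cv2.INTER_LINEAR)
def angles(n,im,C,yaw):
    A,r,I=polar(n,im,C,yaw); g=I.astype(float).mean(2)
    out={}
    # index dark at r 47..60
    m=g[(r>.048)&(r<.060)].mean(0); w=np.clip(np.median(m)-25-m,0,None); k=np.argmax(np.convolve(w,np.ones(16),'same')); s=abs(A-A[k])<10
    out['index']=(A[s]*w[s]).sum()/w[s].sum()
    m=g[(r>.035)&(r<.0395)]; out['nibprof']=m
    A2=A; m=g[(r>.0345)&(r<.039)].mean(0); out['m']=m
    return out,A,I
E
python3 - <<'E'
from ang import *
yaw=.047; rows=[]
for n,t,C in(('top','top0',[.5851,-.2017,.0872]),('scene','s6',[.5848,-.2030,.0865])):
    im,_=load(t); o,A,I=angles(n,im,np.array(C),yaw); print(n,'index',o['index'])
    m=(A>-65)&(A<-20)
    I=np.ascontiguousarray(cv2.resize(I,(800,290),interpolation=cv2.INTER_CUBIC)); rows.append(I)
cv2.imwrite('pics/pol.png',np.vstack(rows)[:,:,::-1])
p,Rm,s=cur()
E
```

```text
top index 24.40075536521084
scene index 24.693306192985926
```

View pics/pol.png

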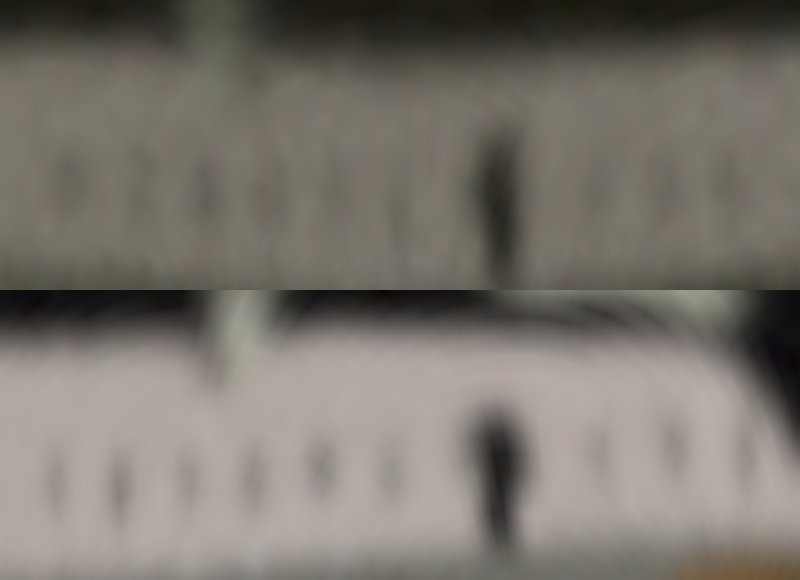

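```bash
cat >> h.py <<'E'
YAW=.047; C=np.array([.58495,-.20235,.08685])
def Rknob(k):
    dx,dy,dz=dialframe(YAW); k=np.radians(k); ky=-np.sin(k)*dx+np.cos(k)*dy
    y=-ky; z=-dz; return np.c_[np.cross(y,z),y,z]
def kpos(h): return C+h*dialframe(YAW)[2]
E
python3 - <<'E'
from ang import *
rows=[]
dx,dy,dz=dialframe(YAW)
for n,t in(('top','top0'),('scene','s6')):
    im,_=load(t); b=np.ascontiguousarray(rect(n,im,C+.044*dz,dx,-dy,(.05,.05),.00025))
    k=np.radians(-43); c,s=np.cos(k),np.sin(k)
    q=np.array([[200+4*(x*c-y*s),200-4*(x*s+y*c)] for x,y in((-26,-8),(26,-8),(26,8),(-26,8))],np.int32)
    cv2.polylines(b,[q],True,(255,0,0),1); rows.append(b)
cv2.imwrite('pics/bar.png',cv2.convertScaleAbs(np.hstack(rows)[:,:,::-1],alpha=1.5))
delta(kpos(.117),Rknob(-43)); delta(kpos(.17),Rknob(-43))
E
```

```text
turn [11.59 28.48 42.19] shift [-242.5   -2.4   33.4]
turn [11.59 28.48 42.19] shift [-269.    -2.1  -12.5]
```

View pics/bar.png

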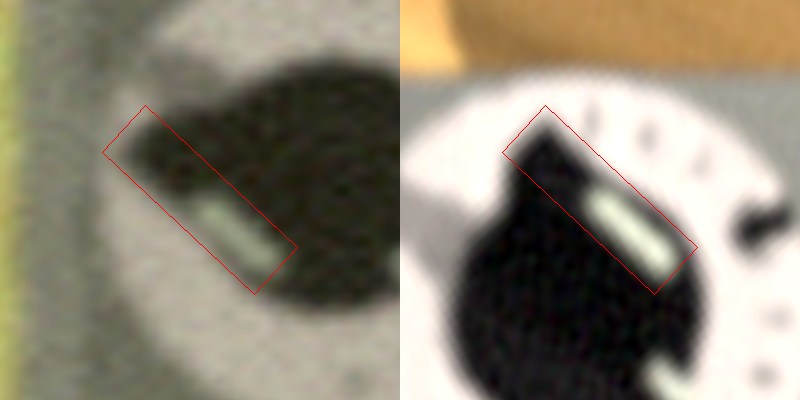

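Emit:
{"fn": "play_rows", "kwargs": {"plan": [[[1.2, 2.8, 4.2, -20, 0, 0, 1], [2.3, 5.7, 8.4, -45, 0, -2, 1], [3.5, 8.5, 12.7, -72, 0, -4, 1], [4.6, 11.4, 16.9, -100, 0, -6, 1], [5.8, 14.2, 21, -128, 0, -8, 1], [7, 17, 25.3, -156, 0, -10, 1], [8.1, 20, 29.5, -184, -1, -12, 1], [9.3, 22.8, 33.8, -212, -2, -12.5, 1], [10.4, 25.6, 38, -240, -2, -12.5, 1], [11.6, 28.5, 42.2, -269, -2, -12.5, 1], [11.6, 28.5, 42.2, -269, -2, -12.5, 1], [11.6, 28.5, 42.2, -269, -2, -12.5, 1], [11.6, 28.5, 42.2, -269, -2, -12.5, 1], [11.6, 28.5, 42.2, -269, -2, -12.5, 1]]]}}

```text
time: 10.03
position: [0.5891, -0.286, 0.2339]
ee_rot: [-0.24, 0.876, 0.406, 0.097]
force: [0.7, -0.1, 0.2]
gripper_width: 0.0856
```

Run:
```python
from h import *
p,Rm,s=cur(); print(p,s['time'],s['q'],s['joint_vel'])
delta(kpos(.10),Rknob(-42));delta(kpos(.027),Rknob(-42))
im,d=grab('scene','s7')
cv2.imwrite('pics/v7.png',cv2.convertScaleAbs(cv2.resize(im[150:300,190:380],(760,600))[:,:,::-1],alpha=1.3))
```

```text
[ 0.58905217 -0.28602698  0.23385186] 10.0333 [-0.70092586  0.68571921  1.36955541  0.37698745  1.46935302 -0.11074902] [ 0.01094414 -0.0115254  -0.00185799 -0.00168193  0.00185255  0.0007032 ]
turn [-0.07  0.01 -0.95] shift [-0.8  0.6 69.2]
turn [-0.07  0.01 -0.95] shift [ -0.8   0.7 142.2]
```

View pics/v7.png

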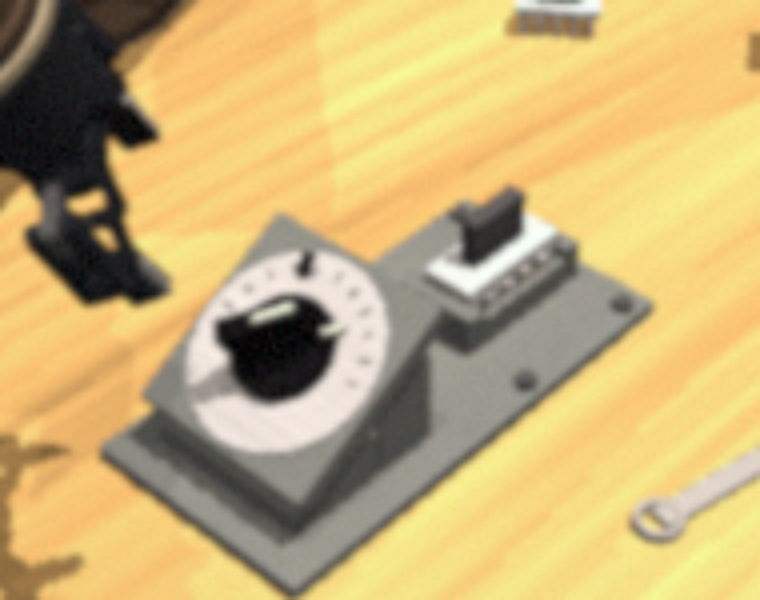

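Emit:
{"fn": "play_rows", "kwargs": {"plan": [[[0, 0, -1, -1, 0.7, 25, 1], [0, 0, -1, -1, 0.7, 50, 1], [0, 0, -1, -1, 0.7, 75, 1], [0, 0, -1, -1, 0.7, 92, 1], [0, 0, -1, -1, 0.7, 102, 1], [0, 0, -1, -1, 0.7, 102, 1], [0, 0, -1, -1, 0.7, 102, 1]]]}}

```text
time: 10.67
position: [0.5869, -0.2354, 0.1459]
ee_rot: [-0.239, 0.872, 0.415, 0.099]
force: [-1.6, -0.2, 0.7]
gripper_width: 0.0855
```

Run:
```python
from h import *
p,Rm,s=cur(); print(p,s['time'],s['q'])
delta(kpos(.027),Rknob(-42))
im,d=grab('scene','s8'); im2,d=grab('top','t8')
cv2.imwrite('pics/v8.png',cv2.convertScaleAbs(np.hstack([cv2.resize(im[170:290,190:310],(400,400)),cv2.resize(im2[140:240,330:430],(400,400))])[:,:,::-1],alpha=1.3))
```

```text
[ 0.58693055 -0.23544382  0.14586478] 10.6667 [-0.64915477  0.73348835  1.51816516  0.41230738  1.27119472 -0.16602643]
turn [-0.06  0.05  0.15] shift [-0.8  0.3 40.7]
```

View pics/v8.png

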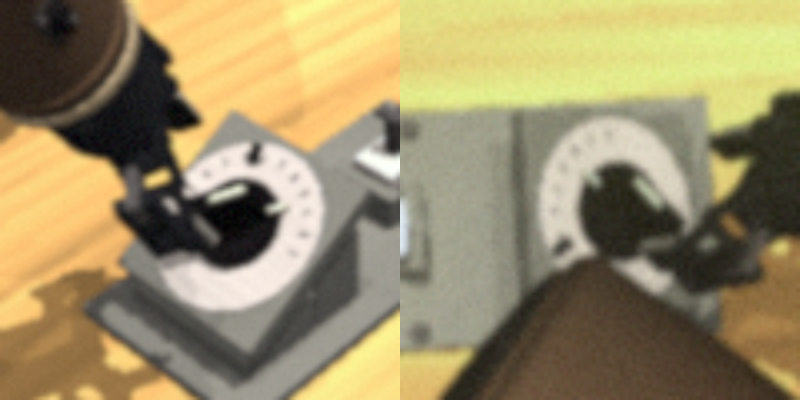

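Run:
```python
from h import *
p,Rm,s=cur()
for n in('top','scene'):
    print(n,'knob top',proj(n,kpos(.044)).round(1),'tips(z+0)',proj(n,[p+Rm@[0,k*.043,.001] for k in(-1,1)]).round(1).tolist(),'tcp',proj(n,p).round(1))
im,_=load('s8'); im2,_=load('t8')
cr=[]
for n,I,(v,u) in(('scene',im,(190,200)),('top',im2,(160,360))):
    a=cv2.resize(I[v:v+80,u:u+80],(400,400),interpolation=cv2.INTER_CUBIC)
    for P,c in((kpos(.044),(255,0,0)),(p+Rm@[0,.043,0.001],(0,255,0)),(p+Rm@[0,-.043,.001],(0,255,255))):
        q=(proj(n,P)[0]-[u,v]+.5)*5; cv2.drawMarker(a,tuple(q.astype(int).tolist()),c,cv2.MARKER_CROSS,16,2)
    cr.append(a)
cv2.imwrite('pics/v8b.png',cv2.convertScaleAbs(np.hstack(cr)[:,:,::-1],alpha=1.5))
```

```text
top knob top [[394.7 191. ]] tips(z+0) [[392.6, 202.4], [408.4, 177.5]] tcp [[400.9 189.7]]
scene knob top [[253.1 228.9]] tips(z+0) [[246.9, 208.3], [250.9, 241.7]] tcp [[248.6 224.4]]
```

View pics/v8b.png

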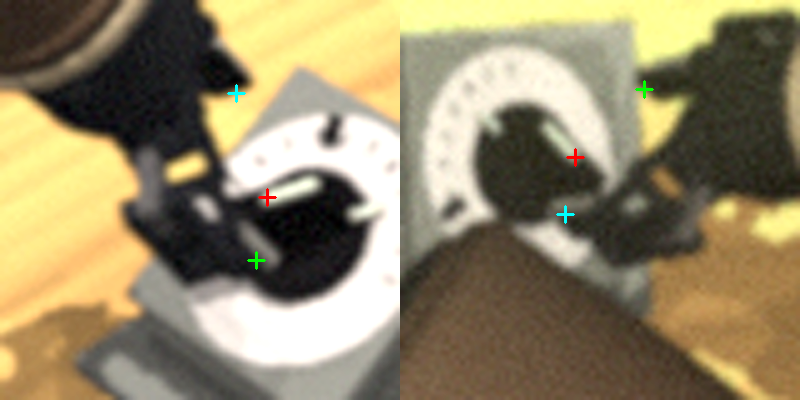

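The projected fingertip markers coincide with the visible tips within about 2 px in both views, and the jaws straddle the knob bar. I'll advance and close gently.

Emit:
{"fn": "play_rows", "kwargs": {"plan": [[[0, 0, 0, -0.8, 0.3, 12, 1], [0, 0, 0, -0.8, 0.3, 24, 1], [0, 0, 0, -0.8, 0.3, 34, 1], [0, 0, 0, -0.8, 0.3, 40.5, 1], [0, 0, 0, -0.8, 0.3, 40.5, 1], [0, 0, 0, -0.8, 0.3, 40.5, 1]]]}}

```text
time: 11.27
position: [0.5859, -0.2166, 0.1105]
ee_rot: [-0.239, 0.872, 0.415, 0.1]
force: [-0.2, 0.3, 0.0]
gripper_width: 0.0855
```

Emit:
{"fn": "play_rows", "kwargs": {"plan": [[[0, 0, 0, 0, 0, 0, 0.6], [0, 0, 0, 0, 0, 0, 0.4], [0, 0, 0, 0, 0, 0, 0.3], [0, 0, 0, 0, 0, 0, 0.2], [0, 0, 0, 0, 0, 0, 0.1], [0, 0, 0, 0, 0, 0, 0], [0, 0, 0, 0, 0, 0, 0], [0, 0, 0, 0, 0, 0, 0], [0, 0, 0, 0, 0, 0, 0], [0, 0, 0, 0, 0, 0, 0]]], "squeeze": 25}}

```text
time: 12.1
position: [0.5856, -0.2166, 0.1108]
ee_rot: [-0.239, 0.872, 0.415, 0.1]
force: [-3.3, -0.5, 5.6]
gripper_width: 0.0158
```

Run:
```python
from h import *
p,Rm,s=cur(); print(p,s['time'],s['gripper_width'],s['force'],Rm.T@s['force'],s['moment'],s['q'])
delta(kpos(.027),Rknob(-42))
for k in(-20,0,15,24.5): delta(kpos(.027),Rknob(k))
```

```text
[ 0.58562323 -0.21663959  0.11081145] 12.1 0.015826387717337183 [-3.34766517 -0.54263951  5.63600553] [-0.40147897 -4.17054296 -5.07062759] [0.0703258  0.50092837 0.31903454] [-0.62930721  0.7613619   1.56595135  0.4316763   1.19562306 -0.18423772]
turn [-0.03  0.04  0.14] shift [ 0.3 -0.3  0.9]
turn [ -0.04   0.03 -21.86] shift [ 0.3 -0.3  0.9]
turn [-5.000e-02  3.000e-02 -4.186e+01] shift [ 0.3 -0.3  0.9]
turn [-5.000e-02  2.000e-02 -5.686e+01] shift [ 0.3 -0.3  0.9]
turn [-5.000e-02  2.000e-02 -6.636e+01] shift [ 0.3 -0.3  0.9]
```

The gripper reads 15.8 mm on the 16 mm bar with small forces. I'll rotate halfway and check.

Emit:
{"fn": "play_rows", "kwargs": {"plan": [[[0, 0, -3, 0, 0, 0, 0], [0, 0, -7, 0, 0, 0, 0], [0, 0, -11, 0, 0, 0, 0], [0, 0, -15, 0, 0, 0, 0], [0, 0, -19, 0, 0, 0, 0], [0, 0, -23, 0, 0, 0, 0], [0, 0, -27, 0, 0, 0, 0], [0, 0, -31, 0, 0, 0, 0], [0, 0, -35, 0, 0, 0, 0], [0, 0, -35, 0, 0, 0, 0]]]}}

```text
time: 12.93
position: [0.5859, -0.2167, 0.1108]
ee_rot: [-0.197, 0.706, 0.659, 0.167]
force: [1.6, 0.4, -0.6]
gripper_width: 0.0158
```

Run:
```python
from h import *
p,Rm,s=cur(); print(p,s['time'],s['gripper_width'],Rm.T@s['force'],Rm.T@s['moment'],s['q'])
delta(kpos(.027),Rknob(24.5))
im,d=grab('scene','s9')
cv2.imwrite('pics/v9.png',cv2.convertScaleAbs(cv2.resize(im[170:290,190:310],(600,600))[:,:,::-1],alpha=1.3))
```

```text
[ 0.58589453 -0.21670725  0.11079555] 12.9333 0.0157674741611491 [0.12641788 1.63535338 0.67450577] [-0.39355974 -0.29650766 -0.0725911 ] [-0.62923392  0.76141733  1.56573142  0.43194346  1.19526189 -0.79871895]
turn [-3.000e-02  2.000e-02 -3.115e+01] shift [ 0.5 -0.3  0.9]
```

View pics/v9.png

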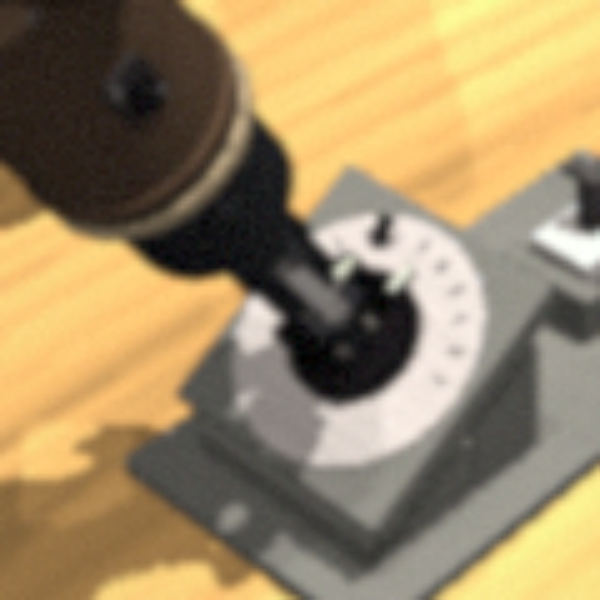

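The knob turns with the gripper: the nib is now at crop (400,278) and the index at (383,230). I'll do the remaining 31°.

Emit:
{"fn": "play_rows", "kwargs": {"plan": [[[0, 0, -4, 0, 0, 0, 0], [0, 0, -8, 0, 0, 0, 0], [0, 0, -12, 0, 0, 0, 0], [0, 0, -16, 0, 0, 0, 0], [0, 0, -20, 0, 0, 0, 0], [0, 0, -24, 0, 0, 0, 0], [0, 0, -28, 0, 0, 0, 0], [0, 0, -31, 0, 0, 0, 0], [0, 0, -31, 0, 0, 0, 0], [0, 0, -31, 0, 0, 0, 0]]]}}

```text
time: 13.82
position: [0.5862, -0.2167, 0.1108]
ee_rot: [-0.146, 0.508, 0.822, 0.213]
force: [3.7, 1.7, -1.7]
gripper_width: 0.0155
```

Run:
```python
from ang import *
p,Rm,s=cur(); print(p,s['time'],s['gripper_width'],Rm.T@s['force'],Rm.T@s['moment'],s['q'])
delta(kpos(.027),Rknob(24.5))
im,d=grab('scene','s10'); im2,d=grab('top','t10')
cv2.imwrite('pics/v10.png',cv2.convertScaleAbs(np.hstack([cv2.resize(im[190:270,210:290],(400,400),interpolation=cv2.INTER_CUBIC),cv2.resize(im2[150:230,350:430],(400,400))])[:,:,::-1],alpha=1.3))
```

```text
[ 0.58620029 -0.21666317  0.11082614] 13.8167 0.01547776886975583 [-1.05598344  3.61149253  2.25872284] [-0.6650904  -0.31677401 -0.10353311] [-0.62905285  0.7614363   1.56552565  0.43234484  1.19499625 -1.33162375]
turn [-0.01  0.03 -0.61] shift [ 0.6 -0.3  0.9]
```

View pics/v10.png

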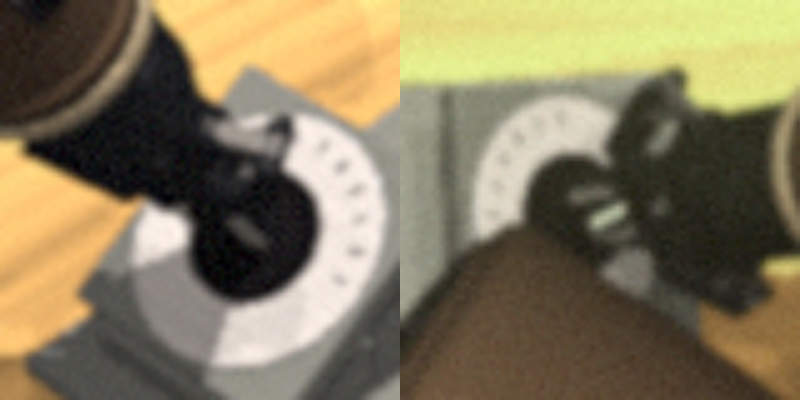

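The gripper hides both marks, so I'll open, back straight off and look.

Emit:
{"fn": "play_rows", "kwargs": {"plan": [[[0, 0, 0, 0, 0, 0, 0.2], [0, 0, 0, 0, 0, 0, 0.5], [0, 0, 0, 0, 0, 0, 1], [0, 0, 0, 0, 0, 0, 1], [0, 0, 0, 0, 0, 0, 1], [0, 0, 0, 0, 0, 0, 1], [0, 0, 0, 0, 0, -20, 1], [0, 0, 0, 0, 0, -50, 1], [0, 0, 0, 0, 0, -80, 1], [0, 0, 0, 0, 0, -110, 1], [0, 0, 0, 0, 0, -140, 1], [0, 0, 0, 0, 0, -170, 1], [0, 0, 0, 0, 0, -200, 1], [0, 0, 0, 0, 0, -200, 1], [0, 0, 0, 0, 0, -200, 1]]]}}

```text
time: 15.17
position: [0.5912, -0.3176, 0.2854]
ee_rot: [-0.145, 0.508, 0.822, 0.213]
force: [0.4, -1.1, -1.1]
gripper_width: 0.0856
```

Run:
```python
from ang import *
p,Rm,s=cur(); print(p,s['time'],s['q'])
im,d=grab('scene','s11'); im2,d=grab('top','t11')
cv2.imwrite('pics/v11.png',cv2.convertScaleAbs(np.hstack([cv2.resize(im[190:270,210:290],(400,400),interpolation=cv2.INTER_CUBIC),cv2.resize(im2[150:230,350:430],(400,400))])[:,:,::-1],alpha=1.3))
rows=[]
dx,dy,dz=dialframe(YAW)
for n,I,Cn in(('top',im2,[.5851,-.2017,.0872]),('scene',im,[.5848,-.2030,.0865])):
    b=rect(n,I,np.array(Cn)+.004*dz,dx,-dy,(.066,.066),.00033); b=np.ascontiguousarray(b)
    cv2.drawMarker(b,(200,200),(255,0,0),0,10); rows.append(b)
cv2.imwrite('pics/d11.png',cv2.convertScaleAbs(np.hstack(rows)[:,:,::-1],alpha=1.4))
```

```text
[ 0.59120376 -0.31762278  0.28535124] 15.1667 [-0.73035782  0.67321355  1.26118457  0.36452493  1.58718422 -1.25924672]
```

View pics/v11.png

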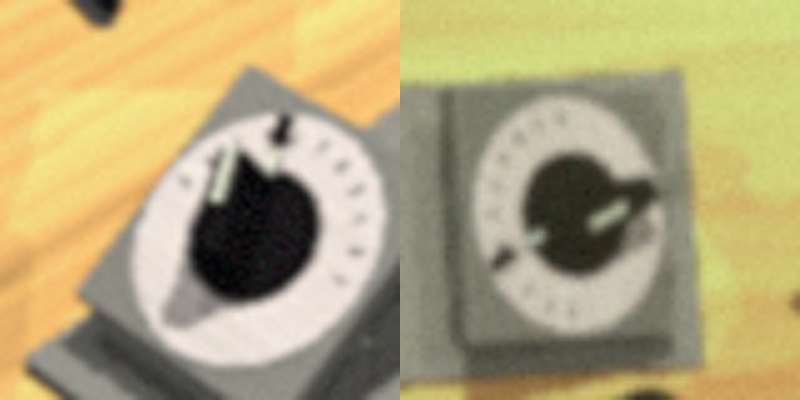

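View pics/d11.png

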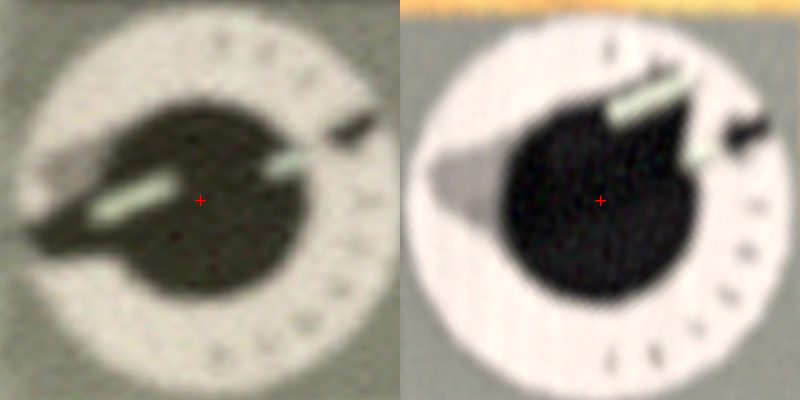

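```bash
cat > meas.py <<'E'
from ang import *
def run(tags):
    dx,dy,dz=dialframe(YAW); st=.0002; N=330
    for n,t,C0 in(('top',tags[0],[.5851,-.2017,.0872]),('scene',tags[1],[.5848,-.2030,.0865])):
        im,_=load(t); C0=np.array(C0)
        g=cv2.GaussianBlur(rect(n,im,C0,dx,-dy,(.08,.08),.0004).astype(np.float32).mean(2),(0,0),2)
        pts=[]
        for a in np.arange(0,2*np.pi,.04):
            rr=np.arange(145,175,.5); p=np.array([[200+r*np.cos(a),200-r*np.sin(a)] for r in rr],np.float32)
            v=cv2.remap(g,p[:,:1],p[:,1:],cv2.INTER_LINEAR).ravel(); pts.append(p[np.argmin(np.gradient(v))])
        pts=np.array(pts)
        for _ in range(6):
            A=np.c_[2*pts,np.ones(len(pts))]; s=np.linalg.lstsq(A,(pts**2).sum(1),rcond=None)[0]; R0=np.sqrt(s[2]+s[0]**2+s[1]**2)
            e=abs(np.hypot(*(pts-s[:2]).T)-R0); pts=pts[e<max(1.5,2*np.median(e))]
        off=(s[:2]-200)*.0004
        b=rect(n,im,C0+.004*dz,dx,-dy,(.066,.066),st).astype(np.float32); G=b.mean(2)
        v,u=np.mgrid[:b.shape[0],:b.shape[1]]; X=(u-N)*st-off[0]; Y=-((v-N)*st-off[1]); r=np.hypot(X,Y); a=np.degrees(np.arctan2(Y,X))
        white=np.median(G[(r>.045)&(r<.062)])
        m=(r>.044)&(r<.0635)&(a>5)&(a<45); w=np.clip(.75*white-G,0,None)*m
        mk=(w>0).astype(np.uint8); nn,l,ss,ce=cv2.connectedComponentsWithStats(mk); k=1+np.argmax(ss[1:,4]); w=w*(l==k)
        ix,iy=(X*w).sum()/w.sum(),(Y*w).sum()/w.sum()
        # nib on dark skirt: bright inside r<.0335
        print(n,'centre off mm',off*1e3,'R',R0*.4,'index',np.degrees(np.arctan2(iy,ix)),'r',np.hypot(ix,iy)*1e3)
        for lo,hi in((.028,.0325),(.029,.034)):
            dark=np.percentile(G[(r<.034)],20); m=(r>lo)&(r<hi)&(a>-5)&(a<50); ww=np.clip(G-(dark+.45*(white-dark)),0,None)*m
            mk=(ww>0).astype(np.uint8); nn,l,ss,ce=cv2.connectedComponentsWithStats(mk)
            for k in range(1,nn):
                if ss[k,4]>40:
                    q=ww*(l==k); nx,ny=(X*q).sum()/q.sum(),(Y*q).sum()/q.sum(); print('  nib',lo,hi,'ang',round(np.degrees(np.arctan2(ny,nx)),2),'r',round(np.hypot(nx,ny)*1e3,1),ss[k,4])
        # greenish nib by colour: G-R
        col=cv2.GaussianBlur(b[...,1]-b[...,0],(0,0),4); base=np.median(col[(r>.045)&(r<.06)]); m=(r>.028)&(r<.042)&(a>0)&(a<50)
        q=np.clip(col-base-.5*(col[m].max()-base),0,None)*m; nx,ny=(X*q).sum()/q.sum(),(Y*q).sum()/q.sum()
        print('  nib by colour',np.degrees(np.arctan2(ny,nx)),np.hypot(nx,ny)*1e3, col[m].max()-base)
E
python3 -c "
from meas import *
run(('t11','s11'))"
```

```text
top centre off mm [0.34467921 0.26337508] R 64.11662036405484 index 24.921521178346854 r 55.29638150740032
  nib 0.028 0.0325 ang 24.19 r 30.3 864
  nib 0.029 0.034 ang 23.93 r 31.6 1041
  nib by colour 23.643626812274174 31.52130107105998 12.144209
scene centre off mm [ 0.10015216 -0.11743484] R 63.80882240963558 index 24.732234124898135 r 53.21848342952413
  nib 0.028 0.0325 ang 22.49 r 31.6 563
  nib 0.029 0.034 ang 17.03 r 32.4 1433
  nib by colour 32.363892712834605 31.864634437431224 9.600414
```

The top-view nib reads about 24.0° and the tool pose at release gave 23.9°. The index is 24.7–24.9° in both views. The scene-view nib reading is unreliable because the bar hides part of the nib. The shortfall is about 0.8° and there is plenty of time, so I'll regrip at 24.8°.

Run:
```python
from h import *
delta(kpos(.1),Rknob(24.8));delta(kpos(.027)+np.array([0,0,0]),Rknob(24.8))
```

```text
turn [-0.03 -0.03 -0.9 ] shift [  0.3  -0.  127.1]
turn [-0.03 -0.03 -0.9 ] shift [  0.3   0.  200.1]
```

Emit:
{"fn": "play_rows", "kwargs": {"plan": [[[0, 0, -0.9, 0, 0, 30, 1], [0, 0, -0.9, 0, 0, 60, 1], [0, 0, -0.9, 0, 0, 90, 1], [0, 0, -0.9, 0, 0, 120, 1], [0, 0, -0.9, 0, 0, 145, 1], [0, 0, -0.9, 0, 0, 165, 1], [0, 0, -0.9, 0, 0, 180, 1], [0, 0, -0.9, 0, 0, 192, 1], [0, 0, -0.9, 0, 0, 199, 1], [0, 0, -0.9, 0, 0, 199, 1], [0, 0, -0.9, 0, 0, 199, 1]]]}}

```text
time: 16.18
position: [0.5858, -0.2166, 0.1111]
ee_rot: [-0.145, 0.501, 0.826, 0.215]
force: [-0.0, -0.5, 0.7]
gripper_width: 0.0852
```

Emit:
{"fn": "play_rows", "kwargs": {"plan": [[[0, 0, 0, 0, 0, 0, 0.6], [0, 0, 0, 0, 0, 0, 0.4], [0, 0, 0, 0, 0, 0, 0.3], [0, 0, 0, 0, 0, 0, 0.2], [0, 0, 0, 0, 0, 0, 0.1], [0, 0, 0, 0, 0, 0, 0], [0, 0, 0, 0, 0, 0, 0], [0, 0, 0, 0, 0, 0, 0], [0, 0, 0, 0, 0, 0, 0], [0, 0, 0, 0, 0, 0, 0]]], "squeeze": 25}}

```text
time: 17.02
position: [0.5861, -0.2167, 0.1114]
ee_rot: [-0.145, 0.501, 0.826, 0.215]
force: [1.8, -1.4, 5.5]
gripper_width: 0.0152
```

Run:
```python
from h import *
p,Rm,s=cur(); print(s['time'],s['gripper_width'],Rm.T@s['force'],Rm.T@s['moment'])
delta(kpos(.027),Rknob(24.8))
```

```text
17.0167 0.015248370375516606 [ 0.61015658  2.2113945  -5.51595679] [-0.29827767  0.07410331 -0.04282351]
turn [-0.01 -0.02  0.01] shift [ 0.3 -0.3  1.5]
```

Emit:
{"fn": "play_rows", "kwargs": {"plan": [[[0, 0, 0, 0, 0, 0, 0], [0, 0, 0, 0, 0, 0, 0.2], [0, 0, 0, 0, 0, 0, 0.5], [0, 0, 0, 0, 0, 0, 1], [0, 0, 0, 0, 0, 0, 1], [0, 0, 0, 0, 0, 0, 1], [0, 0, 0, 0, 0, 0, 1], [0, 0, 0, 0, 0, -20, 1], [0, 0, 0, 0, 0, -50, 1], [0, 0, 0, 0, 0, -80, 1], [0, 0, 0, 0, 0, -110, 1], [0, 0, 0, 0, 0, -140, 1], [0, 0, 0, 0, 0, -170, 1], [0, 0, 0, 0, 0, -200, 1], [0, 0, 0, 0, 0, -200, 1], [0, 0, 0, 0, 0, -200, 1]]]}}

```text
time: 18.35
position: [0.5912, -0.3178, 0.2858]
ee_rot: [-0.143, 0.501, 0.826, 0.215]
force: [0.1, 0.0, -0.8]
gripper_width: 0.0853
```

Run:
```python
from meas import *
im,d=grab('scene','s12'); im2,d=grab('top','t12'); run(('t12','s12'))
dx,dy,dz=dialframe(YAW); b=np.ascontiguousarray(rect('top',im2,np.array([.5851,-.2017,.0872])+.0005*dx-.0003*dy+.004*dz,dx,-dy,(.066,.066),.00033))
a=np.radians(24.8); cv2.line(b,(200,200),(int(200+190*np.cos(a)),int(200-190*np.sin(a))),(255,0,0),1)
c=cv2.resize(im[170:290,200:370],(567,400),interpolation=cv2.INTER_CUBIC)[:, :400]
cv2.imwrite('pics/d12.png',cv2.convertScaleAbs(np.hstack([b,c])[:,:,::-1],alpha=1.4))
cv2.imwrite('pics/f12.png',im[:,:,::-1])
print(cur()[0],arm.read_state()['time'])
```

```text
top centre off mm [0.32655111 0.46001107] R 64.05819736720191 index 25.119620758157378 r 55.199777671285574
  nib 0.028 0.0325 ang 25.66 r 30.6 802
  nib 0.029 0.034 ang 25.35 r 31.9 1011
  nib by colour 24.649895137421826 31.77069099530105 10.353891
scene centre off mm [ 0.04403753 -0.06521747] R 63.82611304639611 index 24.73774089696463 r 53.26205183045732
  nib 0.028 0.0325 ang 22.8 r 31.7 466
  nib 0.029 0.034 ang 16.91 r 32.5 1341
  nib by colour 33.2377758201838 32.323193100335544 11.023569
[ 0.5905021  -0.31620311  0.28384713] 18.45
```

View pics/d12.png

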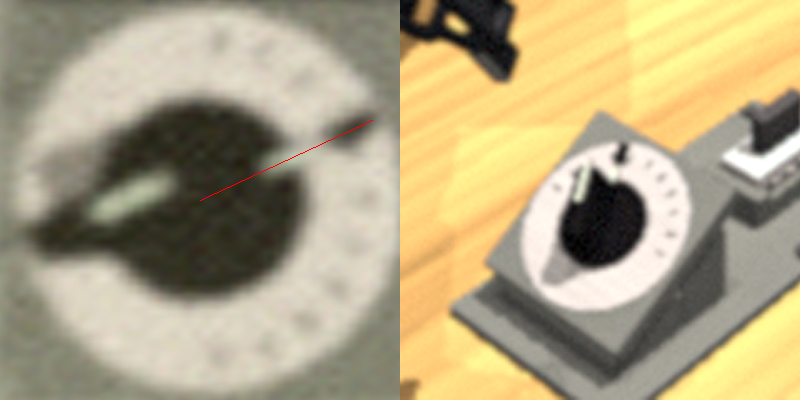

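View pics/f12.png

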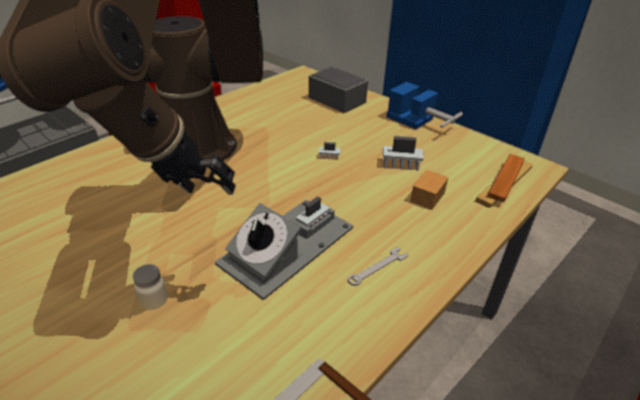

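The red 24.8° radial in the top view passes through both the nib (285,162) and the index block (353,129). The spacer is seated in the rack at scene (315,210), and the bystanders haven't moved. The arm is touching nothing, so I'm handing in.

```bash
python3 -c "
from cell import arm
print(arm.hand_in())"
```

```text
the job is handed in; nothing more can be done
None
```

I lowered the middle-sized spacer into the comb rack until it was fully home and let go of it. I then turned the knob to the index mark and handed the job in at about 18.5 s.

- **Spacer:** It came down freely and stopped at a TCP height of 72.7 mm, against 72.8 mm expected. The upward reaction was 16–20 N. After release its plate sat level and within about 1 mm of the seated outline in the scene view.
- **Knob:** The first turn ended about 0.8° short, so I regripped the knob and set it to 24.8°. In the last top view the nib read 24.6–25.7° and the index 25.1°; the scene view gave the index as 24.7°.
- **Disagreement:** The scene-view reading of the nib was unusable because the knob's bar hides part of it. Agreement on the pointer therefore rests on the top view and the tool pose at release.
- **Surroundings:** The other things on the bench looked unmoved in the final picture, and the arm was clear of everything.

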